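Clamp the re-glued power brick

TASK

The end cap of the black power brick has just been glued back on and must be held while the glue grips. Lay the brick on the desk lengthwise between the jaws of the one-hand bar clamp that lies on its side there, squarely and in line with the two pads, and let it go; then pump the clamp's trigger against its handle until the moving jaw's sprung pad has brought the brick up against the other jaw and is itself pressed in about half its 10 mm travel - never all the way, that would crush the brick. Move the jaw by the trigger only, leave the other things on the desk where they are, and finish still squeezing the trigger with the pad half pressed in, because the ratchet slips back when it is let go.

Things in the scene. Friction and masses are not known exactly. Their poses are not given: they have to be found in the camera images.
- clamp: Body of a loose one-hand bar clamp (0.73 kg) lying on its side: black housing (60 x 55 mm), near jaw and handle, 35 mm high. Origin on the desk under the bar, mid-housing. y runs along the bar, the moving jaw on the -y side, x from the bar to the jaw tips, z up. The handle (x -20 to -110, y 10 to 32, z 4 to 30 mm) and the trigger point to -x. When squeezed the clamp slides and centres itself.
- bar: The clamp's flat steel bar (16 mm wide, 330 long, z 13 to 21 mm, teeth of 5 mm pitch) with the black moving jaw across its -y end (26 mm thick, 33 high, tip at x = 88 mm). Slides along the clamp's +y to close, axes parallel to the clamp's, at most 62 mm. A 5 N brake holds it when the trigger is let go; if the pad pushes harder it slips back until the pad is pressed in 1.5 to 3 mm.
- trigger: The clamp's grey trigger, 80 mm long, 12 thick along y, z 5 to 29 mm, on the moving jaw's side of the handle, hinged in the housing; a spring opens it. Origin on its pin. From above a gripper can straddle handle and trigger and squeeze them along y. Force at trigger_mid: 3 to 7 N for its spring + half of (5 N brake + force of the sprung pad).
- trigger_mid (a point): Middle of the trigger's outer (-y) face: x = -62, y = -30, z = 17 mm in the clamp's frame when open. It moves 25 mm towards the handle until it stops: over handle and trigger 62 mm open, about 37 squeezed home. 1 mm here pulls the bar in 0.5 mm once the pawl has met a tooth (after up to 10 mm); a full squeeze pulls it in 7 to 12 mm. Let it out fully between strokes.
- handle_mid (a point): Middle of the handle's outer (+y) face: x = -62, y = 32, z = 17 mm in the clamp's frame.
- near_pad (a point): Middle of the flat rubber face (36 mm along x, 28 high) of the near jaw, x = 60, y = -25, z = 17 mm in the clamp's frame, axes parallel to the clamp's. It belongs to the clamp body and looks to -y.
- pad_face (a point): Middle of the round rubber face (26 mm across) of the sprung pad on the moving jaw; looks to +y straight at near_pad, 60 mm off the bar. The free gap between the two faces is 138 to 148 mm at the start.
- pad (a joint): How far the sprung pad is pressed into the moving jaw, in m: 0 free, 0.010 bottomed out. Spring 1600 N/m (half pressed: about 8 N). The free pad stands out 12 mm from the jaw.
- brick: Black power brick, plain box 110 x 44 x 30 mm, 0.15 to 0.31 kg, lying flat on the desk. Origin in the middle of its underside; x along its 110 mm length, z up. Grip it from above across its 44 mm width.
- glue_stick: Glue stick, 24 mm across, 88 mm tall, standing on the desk; a bystander. Origin in the middle of its underside.
- mug: Coffee mug, 95 mm tall, about 92 mm across, with a handle; a bystander. Origin at its underside.
- eraser: Eraser, 20 x 42 x 13 mm, lying on the desk; a bystander. Origin in the middle of its underside.

How it is judged:
By the outcome, as a careful person would: the job done as asked, in the order asked, and still so for the second after the job is handed in, while the arm keeps its last pose, push and grip.
It also fails if it takes over 58 s, if anything falls off the work surface, if the arm or the gripper's body presses on something with over 40 N, if the wrist force passes 120 N, or if a joint passes its speed limit or range.

ROBOT

A 6-joint arm with a two-finger parallel gripper is mounted at the origin on a cart in front of the work surface, level with it; the furniture and walls round the work are solid. World frame = base frame: x ahead of the robot, y to its left, z up, the work surface at z = 0. Lengths are in m, angles in rad, forces in N, time in s.
With the tool pointing down it reaches from about 0.225 to 0.875 m from the base axis. Payload 3.4 kg.
Tool frame: the origin (TCP) lies on the centre line of the jaws, within the pads' length; the fingertips stand 14 mm ahead of it and the grasp point (between the pads) lies 5 mm behind it; z points along the fingers, y is the line along which they close (so a half turn about z gives the same grasp; the last joint's range is limited). The gripper opens to 85 mm and grips with 20 to 120 N. Pads are 22 mm wide; open, the fingers measure 114 mm over their backs; the gripper's body (76 mm by 85 mm) begins 54 mm behind the grasp point. The pads swing forward as they close: fully open they stand 13 mm farther back than shut.
Start: joints at [1.118, 0.276, 1.505, -0, 1.361, -0.121], TCP at [0.187, 0.544, 0.245] pointing down, gripper open.
Joint ranges: [-2.89, 2.89], [-0.75, 2.08], [0.22, 2.7], [-1.18, 4.32], [0.11, 2.71], [-2.7, 2.7]. Speed limits (rad/s): [2.57, 2.57, 3.14, 3.14, 3.14, 3.14].

INTERFACE

Orientations are given as a unit quaternion [w, x, y, z].
In Python, from rig import manip, eyes gives the robot as it stands.
- The arm moves only by the shell command python3 -m creep 'ROWS' [FORCE]. ROWS is JSON, a list of rows, each a list of 5 numbers: the opening, from 0 (shut) to 1 (fully open), then the shift along the tool's x, y, z normalised to -1 to 1, where 1 is 0.5 m, then the turn about the tool's z normalised to -1 to 1, where 1 is 360 degrees. In form: [[fingers, dx, dy, dz, spin], ...]. A call has 1 to 10 rows; each row is the pose to reach, as a shift and turn from the pose commanded when the call began, along the tool's axes at that moment, turning the shorter way round; what a row does not reach only later rows make up. A row lasts 1/10 s, in which the tool goes at most 50 mm and 8.59 degrees, less where a joint would pass 70% of its speed; a pose out of reach is approached as far as the arm can. A call with a number of a shift or a turn outside -1 to 1 is refused whole. A call with a gripper value outside its range is refused whole. The fingers move at their own pace and stop on an object; FORCE is the grip in N (left out, the last holds). Time passes only in rows, so rows that repeat a pose let the fingers close. It gives the time, the measured TCP pose, the force, the opening and the grip force at its end, in the units of the state.
- manip.get_state(): the state, without advancing time (a new reading comes with each control period).
- eyes.get_image(name): name is "scene" or "top" or "wrist"; returns a dict with "frame" (384x512x3 uint8, red, green, blue), "fx", "fy", "cx", "cy" (pixels), "R" (3x3) and "t" (3): a world point X has camera coordinates R X + t. Camera axes: x right, y down, z forward; pixel columns grow to the right and rows downward; lengths in m; the calibration is good to about 2 mm. The wrist camera is an equidistant fisheye: a pixel r from the principal point sees the ray r / f radians off the axis. A picture is of the moment at which its call begins. There is no depth.
- manip.sign_off(): hands the job in; it is judged then, once.
Trained networks look in the newest picture that a camera, given by its name, has taken for a name from the list of things; names that differ only in an ending like _2 or _b are one class to them, and where a whole thing is asked for, a point or a joint stands for the part that bears it (a point fixed in the world has none). Each returns a list of dicts, best first, with "confidence" (0 to 1); they miss things now and then, are a little off and sometimes report something else, mostly with a low value. They report only what shows in the picture. A call takes as long as a camera call.
- eyes.regions_of(camera, label): "mask" (384x512 bool, what is visible of it) and "bbox" ([left, top, right, bottom] in pixels, round what is visible of it).
- eyes.place_of(camera, label): "centre" ([column, row] in pixels: a listed point, or the origin of a listed thing).
The state is a dict: "clock": time; "qpos": joint angles; "qd": joint speeds; "effort": joint torques, N m; "position": TCP position; "ee_rot": TCP orientation; "contact_force": force on the tool from outside, world axes, zero at the start; "moment": the same for the moment, N m; "width": finger opening in m; "gripper_force": force on a finger pad.
Only numpy, scipy, OpenCV 4.12 (cv2) and the standard library are available. Lean on these libraries where they do the work, as an engineer would, in place of code of your own. Each camera call takes 0.05 s, during which the arm holds its last target. There are 200 camera calls.

## Working session

There is one attempt and no reset: what is moved stays moved. The work goes in short steps, Python scripts to look and compute and a shell command to move; the robot and the scene stay as the last step left them, time stands still between calls to the robot, and variables do not carry over. Pictures are saved under pics/ and viewed, at most 10 in all, crops included, and the job is handed in when it is done.

```bash
ls; mkdir -p pics
cat > h.py <<'E'
import numpy as np, cv2
from rig import manip, eyes
from scipy.spatial.transform import Rotation as Rot
def ray(im,px):
    u=(px[0]-im['cx'])/im['fx'];v=(px[1]-im['cy'])/im['fy']
    if im.get('name')=='wrist':
        r=np.hypot(u,v); d=np.array([u/r*np.sin(r),v/r*np.sin(r),np.cos(r)]) if r>1e-9 else np.array([0,0,1.])
    else: d=np.array([u,v,1.])
    R=np.array(im['R']);t=np.array(im['t'])
    d=R.T@d; return -R.T@t, d/np.linalg.norm(d)
def onz(im,px,z):
    o,d=ray(im,px); return o+d*(z-o[2])/d[2]
def tri(rays):
    A=sum(np.eye(3)-np.outer(d,d) for o,d in rays);b=sum((np.eye(3)-np.outer(d,d))@o for o,d in rays)
    p=np.linalg.solve(A,b); return p,[round(1e3*float(np.linalg.norm(np.cross(p-o,d))),1) for o,d in rays]
def get(n):
    im=eyes.get_image(n); im['name']=n; return im
def save(im,f): cv2.imwrite('pics/'+f,im['frame'][:,:,::-1])
E
cat > a.py <<'E'
from h import *
np.set_printoptions(precision=4,suppress=True)
ims={n:get(n) for n in ('scene','top','wrist')}
big=np.vstack([np.hstack([ims['scene']['frame'],])])
save(ims['scene'],'scene0.png');save(ims['top'],'top0.png')
s=manip.get_state();print(s['clock'],s['position'],s['ee_rot'],s['width'],s['contact_force'])
for l in ['clamp','bar','trigger','trigger_mid','handle_mid','near_pad','pad_face','brick','glue_stick','mug','eraser']:
    rs=[]
    for n in ims:
        p=eyes.place_of(n,l)
        if p: print(l,n,np.round(p[0]['centre'],1),round(p[0]['confidence'],2),'z0:',onz(ims[n],p[0]['centre'],0)[:2])
        if p and p[0]['confidence']>.4: rs.append(ray(ims[n],p[0]['centre']))
    if len(rs)>1: print('   TRI',l,*tri(rs))
E
python3 a.py
```

```text
pics
0.15 [0.1871 0.5433 0.2446] [-0.0002  0.1651  0.9863 -0.0007] 0.0854914135095452 [-0.2144 -0.1361  0.3185]
clamp scene [289.8 226.5] 0.81 z0: [ 0.4984 -0.1708]
clamp top [285.1 225.8] 0.73 z0: [ 0.5042 -0.1652]
   TRI clamp [ 0.5018 -0.1684 -0.0005] [4.0, 4.0]
bar top [285.8 224.6] 0.95 z0: [ 0.5071 -0.167 ]
trigger scene [292.5 222.4] 0.62 z0: [ 0.5109 -0.1878]
trigger_mid scene [313.8 233.7] 0.74 z0: [ 0.4458 -0.1955]
trigger_mid top [290.9 254. ] 0.79 z0: [ 0.4373 -0.1762]
   TRI trigger_mid [ 0.4342 -0.1789  0.0107] [4.5, 4.5]
handle_mid scene [286.3 234.7] 0.77 z0: [ 0.4728 -0.1423]
handle_mid top [270.4 247.4] 0.79 z0: [ 0.4541 -0.1283]
   TRI handle_mid [ 0.4538 -0.128   0.0133] [0.3, 0.3]
near_pad scene [293. 208.] 0.73 z0: [ 0.5705 -0.2344]
near_pad top [304.4 204.5] 0.85 z0: [ 0.5542 -0.2139]
   TRI near_pad [ 0.5505 -0.2148  0.0133] [2.9, 2.9]
pad_face scene [344.  200.5] 0.44 z0: [ 0.539  -0.3727]
pad_face top [365.3 219.3] 0.5 z0: [ 0.5139 -0.3574]
   TRI pad_face [ 0.5144 -0.3513  0.0148] [3.0, 3.0]
brick scene [316.8 194.9] 0.67 z0: [ 0.6017 -0.3362]
brick top [350.2 185.6] 0.58 z0: [ 0.597  -0.3273]
   TRI brick [ 0.595  -0.3277  0.0045] [1.8, 1.8]
glue_stick scene [196.6 270.9] 0.83 z0: [0.4495 0.0769]
glue_stick top [184.9 250.5] 0.71 z0: [0.4529 0.0752]
glue_stick wrist [ 90.  364.3] 0.64 z0: [0.4641 0.0657]
   TRI glue_stick [0.4541 0.0752 0.0025] [4.9, 1.4, 5.8]
mug scene [234.4 195.8] 0.72 z0: [ 0.7069 -0.148 ]
mug top [275.5 139.3] 0.86 z0: [ 0.7207 -0.1502]
   TRI mug [ 0.721  -0.1528 -0.006 ] [2.8, 2.8]
eraser scene [171.1 288.4] 0.7 z0: [0.4248 0.1355]
eraser top [158.5 258.2] 0.67 z0: [0.4367 0.138 ]
eraser wrist [103.7 352.6] 0.69 z0: [0.4335 0.1312]
   TRI eraser [ 0.4333  0.1347 -0.0012] [4.4, 4.9, 3.2]
```

View pics/top0.png

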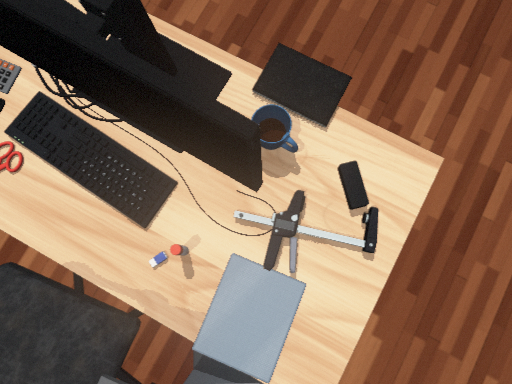

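View pics/scene0.png

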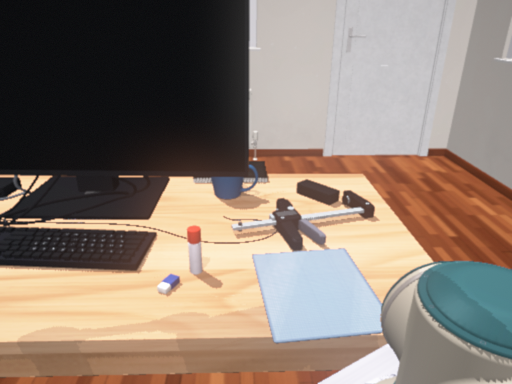

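Top view: clamp housing (285,226), moving jaw (371,230), brick (353,185), mug (272,127) and handle toward the robot at (271,262). Next I'll get the brick and clamp directions.

```bash
cat >> h.py <<'E'
np.set_printoptions(precision=4,suppress=True)
def topaxis(im,label,z):
    m=eyes.regions_of(im['name'],label)
    if not m: return None
    c,_=cv2.findContours(m[0]['mask'].astype(np.uint8),cv2.RETR_EXTERNAL,cv2.CHAIN_APPROX_NONE)
    c=max(c,key=cv2.contourArea)[:,0,:]
    W=np.array([onz(im,p,z)[:2] for p in c],np.float32)
    (a,s,_)=cv2.minAreaRect(W*1000); b=cv2.boxPoints((a,s,_)); e=[b[1]-b[0],b[2]-b[1]]; l=max(e,key=np.linalg.norm)
    return m[0]['confidence'],np.array(a)/1000,s,np.degrees(np.arctan2(l[1],l[0]))%180
def rows(target,yaw,fr=None):
    """row numbers to bring TCP to world target, tool y axis at world angle yaw (deg, mod 180)"""
    s=manip.get_state();R=Rot.from_quat(np.roll(s['ee_rot'],-1)).as_matrix()
    d=R.T@(np.array(target)-s['position'])/0.5
    cur=np.degrees(np.arctan2(R[1,1],R[0,1])); t=-(((yaw-cur)+90)%180-90)
    print('pos',s['position'],'yaw',cur,'q6',s['qpos'][5],'-> dx,dy,dz',np.round(d,4),'spin',round(t/360,4),'deg',round(t,1))
E
python3 - <<'E'
from h import *
im=get('top'); 
print('brick',topaxis(im,'brick',.03)); print('bar',topaxis(im,'bar',.021))
sc=get('scene');print('brick sc',topaxis(sc,'brick',.015))
s=manip.get_state(); w=get('wrist'); R=np.array(w['R']);print('wristcam pos',-R.T@w['t'],'axes',R)
rows([0.5,-0.27,0.3],75-90+0)
E
```

```text
brick (0.62, array([ 0.5947, -0.326 ]), (111.94810485839844, 50.36603927612305), np.float32(11.842482))
bar (0.75, array([ 0.472 , -0.2933]), (97.43413543701172, 192.19927978515625), np.float32(101.87292))
brick sc (0.75, array([ 0.5964, -0.329 ]), (145.52755737304688, 98.12496948242188), np.float32(13.166843))
wristcam pos [0.1255 0.5649 0.3753] axes [[ 0.3261  0.9453  0.0004]
 [ 0.9135 -0.3152  0.2572]
 [ 0.2433 -0.0835 -0.9663]]
pos [0.1874 0.5437 0.2453] yaw 70.98885652165434 q6 -0.12102120157698948 -> dx,dy,dz [-1.1213 -1.3348 -0.1094] spin 0.2389 deg 86.0
```

Run:
```python
from h import *
rows([0.42,0.1,0.32],71)
rows([0.55,-0.29,0.26],71)
```

```text
pos [0.1874 0.5437 0.2453] yaw 70.98885652165434 q6 -0.12102120157698948 -> dx,dy,dz [-0.729  -0.6873 -0.1494] spin -0.0 deg -0.0
pos [0.1874 0.5437 0.2453] yaw 70.98885652165434 q6 -0.12102120157698948 -> dx,dy,dz [-1.2289 -1.3401 -0.0294] spin -0.0 deg -0.0
```

```bash
python3 -m creep '[[1,-0.729,-0.687,-0.15,0.207],[1,-0.729,-0.687,-0.15,0.207],[1,-0.729,-0.687,-0.15,0.207],[1,-0.729,-0.687,-0.15,0.207],[1,-0.729,-0.687,-0.15,0.207],[1,-0.729,-0.687,-0.15,0.207],[1,-0.729,-0.687,-0.15,0.207],[1,-0.729,-0.687,-0.15,0.207],[1,-0.729,-0.687,-0.15,0.207],[1,-0.729,-0.687,-0.15,0.207]]'
python3 -c "
from h import *
rows([0.55,-0.29,0.27],-78)"
```

```text
clock: 3.1
position: [0.4176, 0.1039, 0.32]
ee_rot: [0.0, 0.729, 0.684, 0.001]
contact_force: [0.2, 0.3, -0.1]
width: 0.0853
gripper_force: 0.0
pos [0.4176 0.1039 0.32  ] yaw -3.6326999724744917 q6 0.14494997068652382 -> dx,dy,dz [-0.7695  0.3141  0.1   ] spin 0.2066 deg 74.4
```

```bash
python3 -m creep '[[1,-0.77,0.314,0.1,0.207],[1,-0.77,0.314,0.1,0.207],[1,-0.77,0.314,0.1,0.207],[1,-0.77,0.314,0.1,0.207],[1,-0.77,0.314,0.1,0.207],[1,-0.77,0.314,0.1,0.207],[1,-0.77,0.314,0.1,0.207],[1,-0.77,0.314,0.1,0.207],[1,-0.77,0.314,0.1,0.207],[1,-0.77,0.314,0.1,0.207]]'
python3 - <<'E'
from h import *
w=get('wrist'); save(w,'w1.png')
R=np.array(w['R']);print('cam',-R.T@w['t'],R[2])
for l in ['clamp','trigger_mid','handle_mid','near_pad','pad_face','brick']:
    p=eyes.place_of('wrist',l)
    if p: print(l,np.round(p[0]['centre'],1),round(p[0]['confidence'],2),'z0',onz(w,p[0]['centre'],0)[:2],'z17',onz(w,p[0]['centre'],.017)[:2])
print(topaxis(w,'brick',.03))
rows([0.595,-0.327,0.1],-78)
E
```

```text
clock: 4.1
position: [0.5504, -0.2912, 0.2677]
ee_rot: [-0.0, 0.995, 0.102, -0.001]
contact_force: [-1.8, 0.7, -0.3]
width: 0.0853
gripper_force: 0.0
cam [ 0.6141 -0.278   0.3975] [-0.2544 -0.0517 -0.9657]
clamp [168.4 179.5] 0.78 z0 [ 0.4991 -0.1701] z17 [ 0.504  -0.1747]
trigger_mid [166.4 228. ] 0.56 z0 [ 0.4245 -0.1754] z17 [ 0.4326 -0.1798]
handle_mid [131. 204.] 0.75 z0 [ 0.4498 -0.1154] z17 [ 0.4569 -0.1224]
near_pad [198.7 147.7] 0.78 z0 [ 0.5517 -0.2064] z17 [ 0.5544 -0.2095]
pad_face [295.5 195.6] 0.55 z0 [ 0.5125 -0.3504] z17 [ 0.5168 -0.3473]
brick [293.5 134.1] 0.95 z0 [ 0.5953 -0.3283] z17 [ 0.5961 -0.3262]
(0.87, array([ 0.5957, -0.3288]), (108.538818359375, 46.478092193603516), np.float32(12.997079))
pos [ 0.55   -0.2869  0.27  ] yaw -77.95244311446723 q6 0.7673973111518051 -> dx,dy,dz [0.071  0.097  0.3402] spin 0.0001 deg 0.0
```

View pics/w1.png

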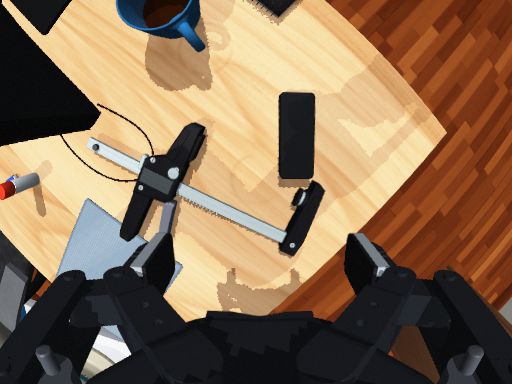

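```bash
cat >> h.py <<'E'
from scipy.optimize import least_squares
M={'clamp':(0,0,0),'trigger_mid':(-.062,-.030,.017),'handle_mid':(-.062,.032,.017),'near_pad':(.06,-.025,.017)}
def proj(im,X):
    c=np.array(im['R'])@X+np.array(im['t'])
    if im['name']=='wrist':
        r=np.hypot(c[0],c[1]);a=np.arctan2(r,c[2]);return np.array([im['cx']+im['fx']*a*c[0]/r,im['cy']+im['fy']*a*c[1]/r])
    return np.array([im['cx']+im['fx']*c[0]/c[2],im['cy']+im['fy']*c[1]/c[2]])
def W(p,m):
    c,s=np.cos(p[2]),np.sin(p[2]);return np.array([p[0]+c*m[0]-s*m[1],p[1]+s*m[0]+c*m[1],m[2]])
def fit(obs,p0=(.502,-.168,-.26,.143),trig=True):
    """obs: list (im,label,px). returns x,y,theta,gap"""
    mm=lambda p,l: (.06,-.025-p[3],.017) if l=='pad_face' else M[l]
    f=lambda p: np.concatenate([(proj(i,W(p,mm(p,l)))-px)*(1.0) for i,l,px in obs])
    r=least_squares(f,p0,loss='soft_l1',f_scale=1.5);return r.x,[(i['name'],l,np.round(proj(i,W(r.x,mm(r.x,l)))-px,1)) for i,l,px in obs]
def observe(names,labels=('clamp','trigger_mid','handle_mid','near_pad','pad_face')):
    o=[]
    for n in names:
        im=get(n)
        for l in labels:
            p=eyes.place_of(n,l)
            if p and p[0]['confidence']>.4:o.append((im,l,np.array(p[0]['centre'])))
    return o
E
python3 - <<'E'
from h import *
o=observe(['wrist','top','scene'])
x,r=fit(o);print(x,np.degrees(x[2]));[print(*k) for k in r]
x,r=fit([k for k in o if k[0]['name']=='wrist']);print('wrist only',x,np.degrees(x[2]))
E
```

```text
[ 0.5042 -0.1703 -0.2648  0.1431] -15.174030372118613
wrist clamp [-0.7 -3.8]
wrist trigger_mid [ 1.3 -0.7]
wrist handle_mid [0.3 1.4]
wrist near_pad [ 1.5 -0.5]
wrist pad_face [0.3 2.2]
top clamp [-1.2  3.7]
top trigger_mid [ 1.  -0.8]
top handle_mid [-0.5 -0.2]
top near_pad [-3.2  1.5]
top pad_face [-3.3 -0.4]
wrist only [ 0.5033 -0.1694 -0.2512  0.1428] -14.39246267124935
```

```bash
python3 -m creep '[[1,0.071,0.08,0.1,0.001],[1,0.088,0.08,0.3,0.001],[1,0.088,0.08,0.3,0.001],[1,0.088,0.08,0.3,0.001],[1,0.088,0.08,0.3,0.001]]'
python3 - <<'E'
from h import *
w=get('wrist'); save(w,'w2.png')
print(topaxis(w,'brick',.03));p=eyes.place_of('wrist','brick');print(onz(w,p[0]['centre'],0)) if p else 0
rows([0.596,-0.328,0.02],-77.5)
E
```

```text
clock: 5.9
position: [0.5997, -0.317, 0.1149]
ee_rot: [-0.003, 0.995, 0.101, -0.003]
contact_force: [-0.2, -0.4, -0.6]
width: 0.0856
gripper_force: 0.0
(0.79, array([ 0.5966, -0.3292]), (112.15868377685547, 45.1319465637207), np.float32(11.665877))
[ 0.5967 -0.3284  0.    ]
pos [ 0.6022 -0.3187  0.121 ] yaw -78.41103156615013 q6 0.7796724218842683 -> dx,dy,dz [-0.0164  0.0153  0.202 ] spin -0.0025 deg -0.9
```

View pics/w2.png

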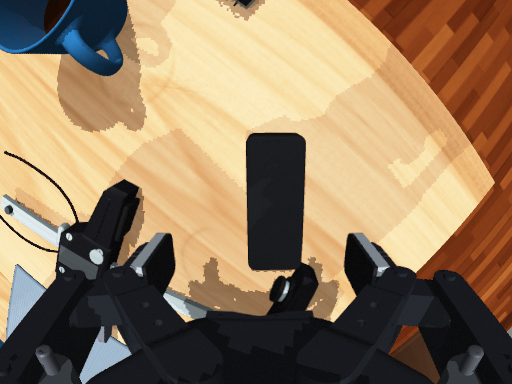

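```bash
python3 -m creep '[[1,-0.015,0.018,0.04,-0.001],[1,-0.015,0.018,0.12,-0.001],[1,-0.015,0.018,0.2,-0.001],[1,-0.015,0.018,0.2,-0.001],[1,-0.015,0.018,0.2,-0.001],[0.4,-0.015,0.018,0.2,-0.001],[0.4,-0.015,0.018,0.2,-0.001],[0.4,-0.015,0.018,0.2,-0.001],[0.4,-0.015,0.018,0.2,-0.001],[0.4,-0.015,0.018,0.2,-0.001]]' 30
```

```text
clock: 7.05
position: [0.597, -0.3293, 0.0216]
ee_rot: [0.001, 0.995, 0.104, 0.001]
contact_force: [-0.8, 0.7, 6.5]
width: 0.0433
gripper_force: 32.5
```

```bash
python3 -m creep '[[0.3,0,0,0,0],[0.3,0,0,0,0],[0.3,0,0,0,0],[0.3,0,0,0,0],[0.3,0,0,0,0]]' 30
python3 - <<'E'
from h import *
rows([0.5967,-0.3288,0.1],-78.1)
E
```

```text
clock: 7.55
position: [0.5971, -0.3293, 0.0216]
ee_rot: [0.001, 0.995, 0.104, 0.001]
contact_force: [-1.3, 0.5, 6.8]
width: 0.0437
gripper_force: 32.5
pos [ 0.5971 -0.3293  0.0216] yaw -78.04025909577908 q6 0.7561196416810692 -> dx,dy,dz [-0.0001 -0.0007 -0.1568] spin 0.0002 deg 0.1
```

```bash
python3 -m creep '[[0.3,0,0,-0.08,0],[0.3,0,0,-0.16,0],[0.3,0,0,-0.25,-0.024],[0.3,-0.089,-0.139,-0.25,-0.175],[0.3,-0.089,-0.139,-0.25,-0.175],[0.3,-0.089,-0.139,-0.25,-0.175],[0.3,-0.089,-0.139,-0.25,-0.175],[0.3,-0.089,-0.139,-0.25,-0.175],[0.3,-0.089,-0.139,-0.25,-0.175],[0.3,-0.089,-0.139,-0.25,-0.175]]'
python3 - <<'E'
from h import *
o=observe(['wrist']); w=get('wrist'); save(w,'w3.png')
x,r=fit(o);print(x,np.degrees(x[2]));[print(*k) for k in r]
print(topaxis(w,'brick',.15),manip.get_state()['width'])
E
```

```text
clock: 8.55
position: [0.5376, -0.2693, 0.1442]
ee_rot: [-0.0, 0.792, 0.61, -0.0]
contact_force: [-0.5, -0.2, -2.3]
width: 0.0432
gripper_force: 32.1
[ 0.5029 -0.1691 -0.2688  0.143 ] -15.399648340495547
wrist clamp [-1.7 -0.5]
wrist trigger_mid [ 0.5 -1.9]
wrist handle_mid [0.2 2.1]
wrist near_pad [0.6 0.5]
(0.74, array([ 0.5402, -0.2593]), (90.07670593261719, 44.646549224853516), np.float32(74.88173)) 0.043438561679749764
```

View pics/w3.png

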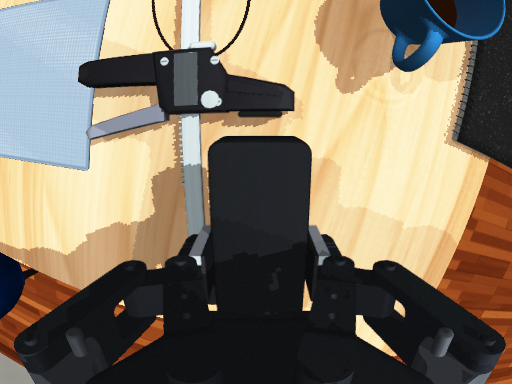

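View: bar centreline from (191,10) to (194,200), near pad edge (240,115)–(281,115), brick held square at (260,140–310).

Run:
```python
from h import *
w=get('wrist'); g=cv2.cvtColor(w['frame'],cv2.COLOR_RGB2GRAY).astype(float)
pts=[]
for r in list(range(2,46,3))+list(range(120,190,3)):
    d=np.gradient(cv2.GaussianBlur(g,(3,3),0)[r,165:222]); 
    pts.append((r,165+int(np.argmax(d)),165+int(np.argmin(d))))
print(pts[::4])
a=np.array([onz(w,(191,10),.021)]);b=np.array([onz(w,(194,200),.021)]);d=(a-b)[0];print('bar ang',np.degrees(np.arctan2(d[1],d[0])),a,b)
for q in [(181,10),(201,10),(181,120),(202,120),(185,190),(204,190)]:print(q,onz(w,q,.021))
print('padedge',onz(w,(240,115),.031),onz(w,(281,115),.031))
for p in [(.5029,-.1691,-.2688),(.5042,-.1703,-.2648)]:
    print('nearpad',W(p,(.06,-.025,.031)),'target',W(p,(.06,-.087,0)),'bar pts',W(p,(0,0,0)))
    rows([*W(p,(.06,-.087,0))[:2],.022],np.degrees(p[2]))
    for q in (a[0],b[0]):
        e=q[:2]-np.array(p[:2]); print(' bar pt x in clamp',e@[np.cos(p[2]),np.sin(p[2])])
```

```text
[(2, 182, 199), (14, 181, 198), (26, 181, 198), (38, 181, 198), (123, 181, 198), (135, 182, 198), (147, 182, 209), (159, 182, 207), (171, 202, 208), (183, 203, 208)]
bar ang 74.9551344486702 [[ 0.5219 -0.1002  0.021 ]] [[ 0.4775 -0.2651  0.021 ]]
(181, 10) [ 0.5134 -0.0969  0.021 ]
(201, 10) [ 0.5303 -0.1032  0.021 ]
(181, 120) [ 0.488  -0.1934  0.021 ]
(202, 120) [ 0.5058 -0.1989  0.021 ]
(185, 190) [ 0.4724 -0.254   0.021 ]
(204, 190) [ 0.4894 -0.2586  0.021 ]
padedge [ 0.5389 -0.2041  0.031 ] [ 0.571  -0.2127  0.031 ]
nearpad [ 0.5541 -0.2091  0.031 ] target [ 0.5376 -0.2689  0.    ] bar pts [ 0.5029 -0.1691  0.    ]
pos [ 0.5379 -0.2697  0.1443] yaw -15.074072100879569 q6 -0.3173302498868191 -> dx,dy,dz [ 0.0013 -0.0009  0.2446] spin 0.0009 deg 0.3
 bar pt x in clamp -1.6268520498824435e-05
 bar pt x in clamp 0.0010455313875647257
nearpad [ 0.5556 -0.2101  0.031 ] target [ 0.5393 -0.27    0.    ] bar pts [ 0.5042 -0.1703  0.    ]
pos [ 0.5379 -0.2697  0.1443] yaw -15.074072100879569 q6 -0.3173302498868191 -> dx,dy,dz [0.0001 0.0029 0.2446] spin 0.0003 deg 0.1
 bar pt x in clamp -0.0012989673799621258
 bar pt x in clamp -0.0009202627657085502
```

```bash
python3 -m creep '[[0.3,0,0,0.06,0],[0.3,0,0.001,0.13,0],[0.3,0,0.001,0.19,0],[0.3,0,0.001,0.225,0],[0.3,0,0.001,0.243,0],[0.3,0,0.001,0.244,0],[0.3,0,0.001,0.244,0],[0.3,0,0.001,0.244,0]]'
```

```text
clock: 9.8
position: [0.5391, -0.2702, 0.023]
ee_rot: [0.001, 0.794, 0.608, 0.0]
contact_force: [-0.3, 0.4, -3.1]
width: 0.0434
gripper_force: 32.6
```

```bash
python3 -m creep '[[0.62,0,0,0,0],[0.62,0,0,0,0],[0.62,0,0,0,0],[0.62,0,0,-0.04,0],[0.62,0,0,-0.14,0],[0.62,0,0,-0.25,0],[0.62,0,0,-0.25,0],[0.62,0,0,-0.25,0]]'
python3 - <<'E'
from h import *
o=observe(['wrist']); w=get('wrist'); save(w,'w4.png')
x,r=fit(o);print(x,np.degrees(x[2]));[print(*k) for k in r]
print(topaxis(w,'brick',.03)); p=(.5035,-.1697,np.radians(-15.1))
print('brick should be',W(p,(.06,-.087,0)))
rows([*W(p,(-.062,.001,0))[:2],.13],75-180)
rows([*W(p,(-.062,.001,0))[:2],.13],75)
E
```

```text
clock: 10.6
position: [0.5395, -0.2705, 0.1497]
ee_rot: [0.002, 0.794, 0.608, 0.001]
contact_force: [-1.3, 0.7, -0.4]
width: 0.0527
gripper_force: 0.0
[ 0.5025 -0.1703 -0.267   0.1411] -15.299461243848922
wrist clamp [-1.8 -2.2]
wrist trigger_mid [ 1.7 -0.9]
wrist handle_mid [1.6 1.9]
wrist near_pad [-1.4  0.9]
wrist pad_face [0.3 0. ]
(0.58, array([ 0.5386, -0.2692]), (109.9657211303711, 44.490272521972656), np.float32(74.839294))
brick should be [ 0.5388 -0.2693  0.    ]
pos [ 0.5379 -0.2695  0.146 ] yaw -15.05280474811121 q6 -0.31746195092831947 -> dx,dy,dz [ 0.177  -0.2423  0.0327] spin 0.2499 deg 89.9
pos [ 0.5379 -0.2695  0.146 ] yaw -15.05280474811121 q6 -0.31746195092831947 -> dx,dy,dz [ 0.177  -0.2423  0.0327] spin 0.2499 deg 89.9
```

View pics/w4.png

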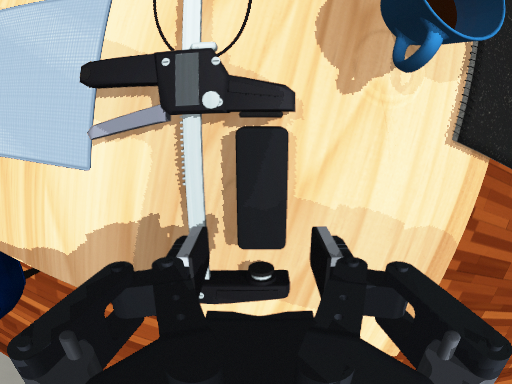

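```bash
python3 -m creep '[[0.62,0.177,-0.242,-0.03,0.25],[0.62,0.177,-0.242,-0.03,0.25],[0.62,0.177,-0.242,-0.03,0.25],[1,0.177,-0.242,-0.03,0.25],[1,0.177,-0.242,-0.03,0.25],[1,0.177,-0.242,-0.03,0.25],[1,0.177,-0.242,-0.03,0.25],[1,0.177,-0.242,-0.03,0.25],[1,0.177,-0.242,-0.03,0.25],[1,0.177,-0.242,-0.03,0.25]]'
python3 -m creep '[[1,0,0,0,0.008],[1,0,0,0,0.008]]' 20
python3 - <<'E'
from h import *
o=observe(['wrist']); w=get('wrist'); save(w,'w5.png')
x,r=fit(o);print(x,np.degrees(x[2]));[print(*k) for k in r]
print(topaxis(w,'brick',.03)); p=(.5035,-.1697,np.radians(-15.1))
print(manip.get_state()['width'])
rows([*W(p,(-.062,.001,0))[:2],.026],75-180)
E
```

```text
clock: 12.0
position: [0.4444, -0.1528, 0.1619]
ee_rot: [-0.0, 0.995, -0.099, -0.0]
contact_force: [-0.2, -0.3, 0.4]
width: 0.0853
gripper_force: 0.0
clock: 12.2
position: [0.4444, -0.1529, 0.1619]
ee_rot: [-0.0, 0.993, -0.121, -0.0]
contact_force: [0.8, 0.2, -1.2]
width: 0.0854
gripper_force: 0.0
[ 0.5029 -0.1695 -0.2577  0.146 ] -14.765997810204944
wrist clamp [-0.5 -2. ]
wrist trigger_mid [ 1.4 -1.3]
wrist handle_mid [0.4 1.3]
wrist near_pad [-1.1  0. ]
wrist pad_face [-0.3  2.9]
(0.81, array([ 0.5372, -0.268 ]), (113.35948181152344, 46.914669036865234), np.float32(75.36058))
0.08541078675788802
pos [ 0.4446 -0.153   0.1623] yaw -103.85982477267817 q6 1.3330635010985945 -> dx,dy,dz [-0.0015 -0.0004  0.2726] spin 0.0032 deg 1.1
```

View pics/w5.png

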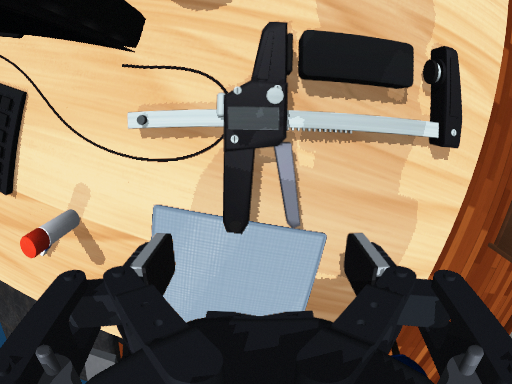

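```bash
python3 -m creep '[[1,-0.001,0,0.08,0.003],[1,-0.001,0,0.16,0.003],[1,-0.001,0,0.22,0.003],[1,-0.001,0,0.26,0.003],[1,-0.001,0,0.273,0.003],[1,-0.001,0,0.273,0.003],[1,-0.001,0,0.273,0.003]]' 20
python3 - <<'E'
from h import *
o=observe(['wrist']); w=get('wrist'); save(w,'w6.png')
x,r=fit(o);print(x,np.degrees(x[2]));[print(*k) for k in r]
rows([.4446,-.153,.026],-105)
E
```

```text
clock: 13.3
position: [0.4449, -0.1532, 0.0267]
ee_rot: [0.0, 0.992, -0.13, 0.001]
contact_force: [0.5, -0.4, -0.5]
width: 0.0856
gripper_force: 0.0
[ 0.5029 -0.1701 -0.258   0.143 ] -14.782988695991218
wrist clamp [-3.3 -0.9]
wrist trigger_mid [-0.2 -4. ]
wrist handle_mid [0.3 3.4]
wrist near_pad [1.4 0.9]
pos [ 0.4444 -0.153   0.0264] yaw -104.95430171672437 q6 1.3519370269034388 -> dx,dy,dz [ 0.0004 -0.      0.0008] spin 0.0001 deg 0.0
```

View pics/w6.png

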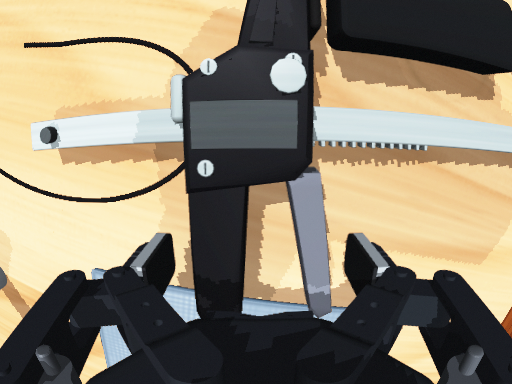

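```bash
cat > m.py <<'E'
from h import *
s=manip.get_state(); print('w',round(s['width'],4),'gf',round(s['gripper_force'],1),'t',s['clock'],'pos',s['position'],'F',s['contact_force'])
w=get('wrist'); t=get('top')
# bar end hole: darkest blob on bar row
hsv=cv2.cvtColor(w['frame'],cv2.COLOR_RGB2GRAY)
c=cv2.HoughCircles(cv2.GaussianBlur(hsv,(3,3),0),cv2.HOUGH_GRADIENT,1,20,param1=80,param2=12,minRadius=5,maxRadius=13)
if c is not None: print('circles',[tuple(np.round(k,1)) for k in c[0] if k[0]<240 and k[1]<240][:5])
for n,im in (('wrist',w),('top',t)):
    for l in ('clamp','near_pad','pad_face','handle_mid','trigger_mid'):
        p=eyes.place_of(n,l)
        if p: print(n,l,np.round(p[0]['centre'],1),round(p[0]['confidence'],2),onz(im,p[0]['centre'],0 if l=='clamp' else .017)[:2])
print('brick top',topaxis(t,'brick',.03))
import sys
cv2.imwrite('pics/%s_t.png'%sys.argv[1],cv2.resize(t['frame'][165:285,225:385,::-1],None,fx=5,fy=5,interpolation=cv2.INTER_CUBIC)); save(w,sys.argv[1]+'_w.png')
E
python3 -m creep '[[0.75,0,0,0,0],[0.73,0,0,0,0],[0.65,0,-0.006,0,0],[0.55,0,-0.014,0,0],[0.45,0,-0.024,0,0],[0.42,0,-0.025,0,0],[0.42,0,-0.025,0,0],[0.42,0,-0.025,0,0]]' 20
python3 m.py s1
```

```text
clock: 14.45
position: [0.4473, -0.142, 0.0272]
ee_rot: [0.001, 0.992, -0.13, 0.0]
contact_force: [-5.5, -3.7, 12.8]
width: 0.0424
gripper_force: 20.1
w 0.0424 gf 20.1 t 14.45 pos [ 0.4473 -0.142   0.0272] F [-5.4536 -3.6529 12.7517]
circles [(np.float32(53.5), np.float32(137.5), np.float32(9.4)), (np.float32(233.5), np.float32(64.5), np.float32(8.0)), (np.float32(231.5), np.float32(167.5), np.float32(8.8)), (np.float32(202.5), np.float32(114.5), np.float32(7.8))]
wrist clamp [283.8 122.4] 0.83 [ 0.5018 -0.1699]
wrist handle_mid [224.1 241.8] 0.62 [ 0.4518 -0.1243]
wrist trigger_mid [295.4 243.9] 0.58 [ 0.441  -0.1598]
top clamp [287.9 222.7] 0.58 [ 0.5115 -0.1722]
top near_pad [302.7 201.5] 0.65 [ 0.5591 -0.2085]
top pad_face [362.  215.5] 0.49 [ 0.5214 -0.346 ]
brick top (0.7, array([ 0.5371, -0.2685]), (111.36905670166016, 47.372703552246094), np.float32(74.61643))
```

```bash
python3 -m creep '[[0.6,0,0.01,-0.008,0],[1,0,0.025,-0.008,0],[1,0,0.025,-0.008,0],[1,0,0.025,-0.008,0],[1,0,0.025,-0.008,0],[1,0,0.025,-0.008,0]]' 30
python3 m.py s2
```

```text
clock: 15.7
position: [0.444, -0.1526, 0.0297]
ee_rot: [-0.0, 0.991, -0.13, -0.0]
contact_force: [0.3, -1.1, -0.3]
width: 0.0855
gripper_force: 0.0
w 0.0855 gf 0.0 t 15.7 pos [ 0.444  -0.1526  0.0297] F [ 0.3246 -1.0644 -0.3373]
circles [(np.float32(207.5), np.float32(67.5), np.float32(8.2)), (np.float32(207.5), np.float32(167.5), np.float32(8.4)), (np.float32(42.5), np.float32(140.5), np.float32(8.4))]
wrist clamp [262.5 124.1] 0.8 [ 0.5003 -0.1695]
wrist near_pad [312.2   5.8] 0.87 [ 0.5528 -0.2083]
wrist handle_mid [206.  240.6] 0.9 [ 0.4504 -0.1251]
wrist trigger_mid [321.8 240. ] 0.89 [ 0.4347 -0.1847]
top clamp [286.8 225.9] 0.76 [ 0.5039 -0.1693]
top near_pad [305.5 203.2] 0.86 [ 0.5548 -0.2149]
top pad_face [360.7 215.1] 0.51 [ 0.5224 -0.343 ]
brick top (0.91, array([ 0.5376, -0.2691]), (110.57925415039062, 48.16804885864258), np.float32(74.54246))
```

Run:
```python
from h import *
w=get('wrist'); s=manip.get_state()
u=np.array([-np.sin(np.radians(-15)),np.cos(np.radians(15))])
print('now: hole y - screw y',(onz(w,(42.5,140.5),.021)[:2]-onz(w,(207.5,67.5),.035)[:2])@u*1e3)
w2=dict(w); d=0
# initial frame: tcp at (.4444,-.153,.0264): shift camera
R=np.array(w['R'])
for nm,pos,a,b in (('init',[.4444,-.153,.0264],(48,134),(208,66)),('sq',[.4473,-.142,.0272],(53.5,137.5),(233.5,64.5))):
    q=dict(w);q['t']=np.array(w['t'])-R@(np.array(pos)-s['position'])
    print(nm,(onz(q,a,.021)[:2]-onz(q,b,.035)[:2])@u*1e3, onz(q,b,.035))
print(onz(w,(207.5,67.5),.035))
```

```text
now: hole y - screw y 101.51773258510806
init 94.50957668739076 [ 0.5315 -0.1548  0.035 ]
sq 101.50805726487384 [ 0.5321 -0.1539  0.035 ]
[ 0.5313 -0.1538  0.035 ]
```

View pics/s2_w.png

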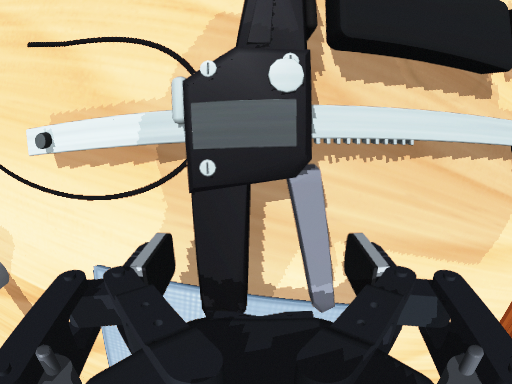

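```bash
python3 -m creep '[[0.75,0,0,0,0],[0.73,0,0,0,0],[0.65,0,-0.006,0,0],[0.55,0,-0.014,0,0],[0.45,0,-0.024,0,0],[0.42,0,-0.025,0,0],[0.42,0,-0.025,0,0],[0.42,0,-0.025,0,0]]' 30
python3 m.py s3 | head -2
python3 -m creep '[[0.6,0,0.01,0,0],[1,0,0.025,0,0],[1,0,0.025,0,0],[1,0,0.025,0,0],[1,0,0.025,0,0],[1,0,0.025,0,0]]' 30
cat > k.py <<'E'
from h import *
w=get('wrist'); s=manip.get_state()
g=cv2.GaussianBlur(cv2.cvtColor(w['frame'],cv2.COLOR_RGB2GRAY),(3,3),0)
c=cv2.HoughCircles(g,cv2.HOUGH_GRADIENT,1,15,param1=80,param2=11,minRadius=5,maxRadius=12)[0]
u=np.array([np.sin(np.radians(15)),np.cos(np.radians(15))])
for k in c:
    if k[0]<75 and 100<k[1]<170: H=onz(w,k[:2],.021)[:2]; print('hole',k)
for k in c:
    if 180<k[0]<250 and k[1]<90: S=onz(w,k[:2],.035)[:2]; print('screw',k, S); print('adv mm',(H-S)@u*1e3-94.5)
print(s['clock'],s['width'],s['gripper_force'])
E
python3 k.py
```

```text
clock: 17.2
position: [0.4469, -0.142, 0.0316]
ee_rot: [0.001, 0.992, -0.13, 0.0]
contact_force: [-5.9, -4.6, 16.9]
width: 0.0415
gripper_force: 29.8
w 0.0415 gf 29.8 t 17.2 pos [ 0.4469 -0.142   0.0316] F [-5.8877 -4.5638 16.9087]
circles [(np.float32(44.5), np.float32(141.5), np.float32(8.2)), (np.float32(233.5), np.float32(67.5), np.float32(8.0)), (np.float32(232.5), np.float32(167.5), np.float32(7.3))]
clock: 18.45
position: [0.444, -0.1526, 0.0297]
ee_rot: [-0.0, 0.992, -0.13, -0.0]
contact_force: [-0.4, -1.1, 1.4]
width: 0.0854
gripper_force: 0.0
hole [ 30.5 141.5   8.4]
screw [206.5  67.5   8. ] [ 0.5313 -0.1532]
adv mm 16.79213623901289
18.5 0.08559843891502272 0.0
```

```bash
python3 -m creep '[[0.75,0,0,0,0],[0.73,0,0,0,0],[0.65,0,-0.006,0,0],[0.55,0,-0.014,0,0],[0.45,0,-0.024,0,0],[0.42,0,-0.025,0,0],[0.42,0,-0.025,0,0],[0.42,0,-0.025,0,0]]' 30
python3 -m creep '[[0.6,0,0.01,0,0],[1,0,0.025,0,0],[1,0,0.025,0,0],[1,0,0.025,0,0],[1,0,0.025,0,0],[1,0,0.025,0,0]]' 30
python3 k.py; python3 m.py s4 | tail -6
```

```text
clock: 19.3
position: [0.4468, -0.1419, 0.0316]
ee_rot: [0.001, 0.992, -0.13, -0.0]
contact_force: [-6.5, -3.5, 18.2]
width: 0.0413
gripper_force: 29.9
clock: 19.9
position: [0.444, -0.1526, 0.0297]
ee_rot: [-0.0, 0.991, -0.13, -0.0]
contact_force: [0.5, 0.3, -0.8]
width: 0.0852
gripper_force: 0.0
hole [ 18.5 142.5   7.4]
screw [206.5  66.5   7.4] [ 0.5317 -0.1534]
adv mm 27.93461298627686
19.95 0.08524221056377533 0.0
wrist trigger_mid [321.6 240.7] 0.7 [ 0.4344 -0.1845]
top clamp [288.3 224.3] 0.84 [ 0.5076 -0.173 ]
top near_pad [302.4 202.8] 0.83 [ 0.556  -0.2076]
top pad_face [352.1 212.2] 0.5 [ 0.5299 -0.3234]
top handle_mid [300.4 202.5] 0.43 [ 0.5569 -0.2029]
brick top (0.63, array([ 0.5004, -0.3334]), (58.185733795166016, 104.65923309326172), np.float32(149.24115))
```

View pics/s4_t.png

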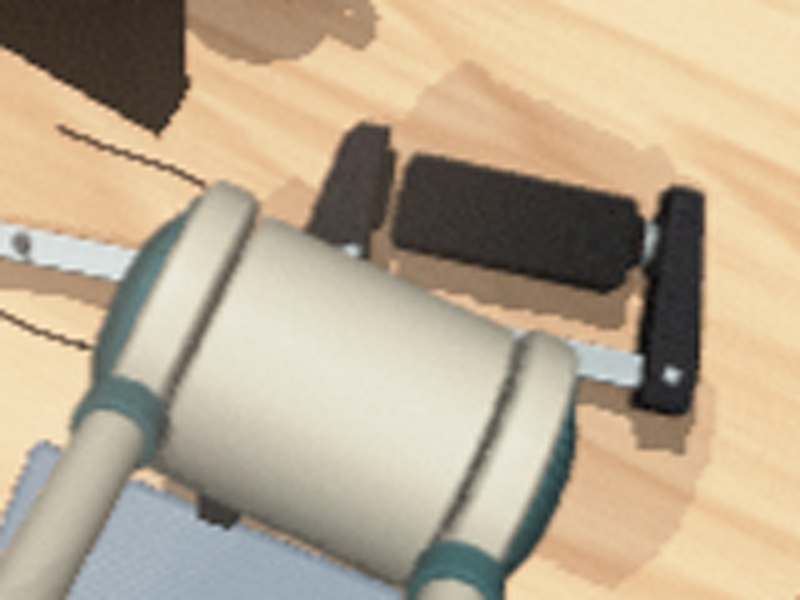

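Top view: the pad has just reached the brick's far end (640,240), and the near end still has a small gap at (395,190). I'll now close slowly and read the force at each step.

```bash
f(){ grep -E 'width|gripper_force' | tr '\n' ' '; echo; }
python3 -m creep '[[0.78,0,0,0,0],[0.78,0,0,0,0],[0.78,0,0,0,0],[0.76,0,-0.001,0,0],[0.74,0,-0.003,0,0],[0.74,0,-0.003,0,0]]' 30 | f
python3 -m creep '[[0.71,0,-0.0026,0,0],[0.71,0,-0.0026,0,0]]' | f
python3 -m creep '[[0.69,0,-0.0017,0,0],[0.69,0,-0.0017,0,0]]' | f
python3 -m creep '[[0.67,0,-0.0017,0,0],[0.67,0,-0.0017,0,0]]' | f
python3 -m creep '[[0.65,0,-0.0017,0,0],[0.65,0,-0.0017,0,0]]' | f
python3 -m creep '[[0.63,0,-0.0017,0,0],[0.63,0,-0.0017,0,0]]' | f
python3 -m creep '[[0.61,0,-0.0017,0,0],[0.61,0,-0.0017,0,0]]' | f
python3 -m creep '[[0.59,0,-0.0017,0,0],[0.59,0,-0.0017,0,0]]' | f
python3 k.py; python3 m.py s5 | tail -6
```

```text
width: 0.0634 gripper_force: 3.0 
width: 0.0612 gripper_force: 4.9 
width: 0.0593 gripper_force: 5.0 
width: 0.0571 gripper_force: 5.7 
width: 0.0554 gripper_force: 6.3 
width: 0.0539 gripper_force: 6.8 
width: 0.0522 gripper_force: 8.1 
width: 0.0505 gripper_force: 9.0 
hole [ 22.5 141.5   8.8]
hole [ 17.5 163.5  10.3]
screw [225.5  65.5   8. ] [ 0.5315 -0.154 ]
adv mm 39.664025078066544
22.65 0.050434165755684136 9.00485934689641
wrist handle_mid [216.1 241.5] 0.58 [ 0.45   -0.1229]
wrist trigger_mid [301.9 244.7] 0.81 [ 0.4364 -0.1666]
top clamp [287.9 224.9] 0.89 [ 0.5062 -0.172 ]
top near_pad [302.3 203.4] 0.66 [ 0.5546 -0.2073]
top pad_face [349.6 213.7] 0.62 [ 0.5265 -0.3173]
brick top (0.81, array([ 0.5377, -0.2601]), (113.01373291015625, 49.35969924926758), np.float32(76.03988))
```

```bash
sed -i 's/100<k\[1\]<170/134<k[1]<148/' k.py
cat > pr.py <<'E'
from h import *
P=(.5033,-.1697,np.radians(-15.1))
n='top'; ims=[get(n) for _ in range(3)]
g=np.mean([cv2.cvtColor(i['frame'],cv2.COLOR_RGB2GRAY).astype(float) for i in ims],0).astype(np.float32)
ys=np.arange(-14,-190,-2)
def samp(z,xs):
    q=np.array([[proj(ims[0],W(P,(x/1e3,y/1e3,z))) for y in ys] for x in xs],np.float32)
    return cv2.remap(g,q[:,:,0],q[:,:,1],cv2.INTER_CUBIC).mean(0)
for z in (.025,): 
    v=samp(z,(50,55,60,65,70)); print('z',z,' '.join(f'{y}:{a:.0f}' for y,a in zip(ys,v)))
E
python3 k.py; python3 pr.py
```

```text
hole [ 21.5 141.5   8. ]
screw [225.5  65.5   8. ] [ 0.5315 -0.154 ]
adv mm 33.49283722108163
23.35 0.0509938478379691 9.022443601861596
z 0.025 -14:66 -16:63 -18:58 -20:59 -22:58 -24:55 -26:55 -28:58 -30:58 -32:58 -34:58 -36:58 -38:57 -40:57 -42:56 -44:56 -46:56 -48:55 -50:54 -52:54 -54:54 -56:54 -58:54 -60:53 -62:53 -64:52 -66:51 -68:51 -70:51 -72:50 -74:50 -76:50 -78:49 -80:48 -82:49 -84:49 -86:48 -88:48 -90:48 -92:47 -94:47 -96:47 -98:47 -100:46 -102:44 -104:44 -106:45 -108:44 -110:44 -112:44 -114:43 -116:42 -118:43 -120:43 -122:42 -124:41 -126:41 -128:41 -130:41 -132:41 -134:36 -136:35 -138:41 -140:83 -142:124 -144:89 -146:43 -148:35 -150:44 -152:48 -154:46 -156:46 -158:48 -160:48 -162:46 -164:44 -166:69 -168:142 -170:200 -172:215 -174:216 -176:216 -178:215 -180:214 -182:214 -184:215 -186:215 -188:216
```

```bash
cat > gap.py <<'E'
from h import *
P=(.5033,-.1697,np.radians(-15.1))
im=get('top'); g=np.mean([cv2.cvtColor(i['frame'],cv2.COLOR_RGB2GRAY).astype(float) for i in (im,get('top'),get('top'))],0).astype(np.float32)
R=np.array(im['R']);c=-R.T@np.array(im['t']);e=c[:2]-np.array(P[:2]);co,si=np.cos(P[2]),np.sin(P[2])
print('cam in clamp',e@[co,si],e@[-si,co],c[2])
ys=np.arange(-126,-182,-.5)
def prof(z,xs):
    q=np.array([[proj(im,W(P,(x/1e3,y/1e3,z))) for y in ys] for x in xs],np.float32)
    return cv2.remap(g,q[:,:,0],q[:,:,1],cv2.INTER_CUBIC).mean(0)
for xs in ((74,76,78),(41,43,45),(56,60,64)):
    v=prof(.03,xs); print(xs,' '.join(f'{y:.0f}:{a:.0f}' for y,a in zip(ys[::3],v[::3])))
    for z in (.03,.033):
        v=prof(z,xs);d=np.gradient(v); r=np.argsort(d)[::-1]
        m=(ys<-130)&(ys>-155); up=ys[m][np.argmax(d[m])]; dn=ys[m][np.argmin(d[m])]; 
        m2=ys<-158; print('  z',z,'up',up,'down',dn,'back',ys[m2][np.argmax(d[m2])])
E
python3 gap.py
```

```text
cam in clamp -0.09144729696918052 0.02825596618684551 0.926734236600191
(74, 76, 78) -126:42 -128:42 -129:41 -130:32 -132:53 -134:104 -135:146 -136:168 -138:179 -140:157 -141:110 -142:61 -144:28 -146:25 -147:32 -148:43 -150:47 -152:48 -153:46 -154:47 -156:48 -158:47 -159:48 -160:43 -162:40 -164:102 -165:175 -166:201 -168:215 -170:216 -171:216 -172:217 -174:218 -176:218 -177:217 -178:218 -180:218 -182:219
  z 0.03 up -133.5 down -141.0 back -164.0
  z 0.033 up -132.5 down -140.5 back -163.0
(41, 43, 45) -126:40 -128:40 -129:39 -130:38 -132:33 -134:46 -135:94 -136:131 -138:140 -140:141 -141:118 -142:80 -144:39 -146:19 -147:24 -148:34 -150:43 -152:49 -153:50 -154:49 -156:48 -158:48 -159:47 -160:46 -162:47 -164:48 -165:44 -166:51 -168:78 -170:140 -171:196 -172:214 -174:218 -176:216 -177:216 -178:217 -180:216 -182:217
  z 0.03 up -134.5 down -142.5 back -169.0
  z 0.033 up -134.0 down -142.0 back -168.0
(56, 60, 64) -126:41 -128:41 -129:40 -130:41 -132:40 -134:36 -135:34 -136:32 -138:43 -140:100 -141:148 -142:134 -144:89 -146:47 -147:35 -148:42 -150:47 -152:46 -153:46 -154:46 -156:47 -158:48 -159:47 -160:46 -162:45 -164:45 -165:59 -166:126 -168:190 -170:211 -171:216 -172:216 -174:216 -176:216 -177:215 -178:215 -180:214 -182:214
  z 0.03 up -139.5 down -144.0 back -166.5
  z 0.033 up -139.0 down -143.0 back -165.5
```

```bash
f(){ grep -E 'clock|width|gripper_force' | tr '\n' ' '; echo; }
python3 -m creep '[[0.57,0,-0.0017,0,0],[0.57,0,-0.0017,0,0],[0.57,0,-0.0017,0,0]]' | f
python3 -m creep '[[0.55,0,-0.0017,0,0],[0.55,0,-0.0017,0,0],[0.55,0,-0.0017,0,0]]' | f
python3 -m creep '[[0.57,0,0.0017,0,0],[0.57,0,0.0017,0,0],[0.57,0,0.0017,0,0]]' | f
python3 -m creep '[[0.59,0,0.0017,0,0],[0.59,0,0.0017,0,0],[0.59,0,0.0017,0,0]]' | f
python3 -m creep '[[0.62,0,0.0026,0,0],[0.62,0,0.0026,0,0],[0.62,0,0.0026,0,0]]' | f
python3 -m creep '[[0.66,0,0.0034,0,0],[0.66,0,0.0034,0,0],[0.66,0,0.0034,0,0]]' | f
python3 -m creep '[[0.7,0,0.0034,0,0],[0.7,0,0.0034,0,0],[0.7,0,0.0034,0,0]]' | f
python3 -m creep '[[0.78,0,0.006,0,0],[0.78,0,0.006,0,0],[0.78,0,0.006,0,0]]' | f
```

```text
clock: 23.95 width: 0.0494 gripper_force: 9.5 
clock: 24.25 width: 0.0471 gripper_force: 10.4 
clock: 24.55 width: 0.0488 gripper_force: 6.6 
clock: 24.85 width: 0.0506 gripper_force: 5.8 
clock: 25.15 width: 0.0533 gripper_force: 6.9 
clock: 25.45 width: 0.0563 gripper_force: 6.4 
clock: 25.75 width: 0.0599 gripper_force: 5.6 
clock: 26.05 width: 0.0665 gripper_force: 2.2
```

```bash
cat > ed.py <<'E'
from h import *
import os
P=(.5033,-.1697,np.radians(-15.1))
im=get('top'); G={'now':cv2.cvtColor(im['frame'],cv2.COLOR_RGB2GRAY).astype(np.float32)}
for n in ('s1','s2','s3','s4','s5'):
    if not os.path.exists(f'pics/{n}_t.png'): continue
    c=cv2.resize(cv2.imread(f'pics/{n}_t.png',0),(160,120),interpolation=cv2.INTER_AREA); f=np.zeros((384,512),np.float32); f[165:285,225:385]=c; G[n]=f
G['t0']=cv2.imread('pics/top0.png',0).astype(np.float32)
def edges(g,xs,lo,hi,z,rise):
    ys=np.arange(lo,hi,-.1); q=np.array([[proj(im,W(P,(x/1e3,y/1e3,z))) for y in ys] for x in xs],np.float32)
    v=cv2.remap(g,q[:,:,0],q[:,:,1],cv2.INTER_LINEAR).mean(0); t=110
    k=np.where((v[:-1]<t)&(v[1:]>=t) if rise else (v[:-1]>=t)&(v[1:]<t))[0]
    return [round(float(ys[i]),1) for i in k]
for n in ('t0','s1','s2','s3','s4','s5','now'):
    if n not in G: continue
    g=G[n]; print(n,'jawback',edges(g,(54,57,60,63,66),-156,-215,.033,True),'padzone x60 rise',edges(g,(57,60,63),-100,-175,.03,True),'fall',edges(g,(57,60,63),-100,-175,.03,False),
     'near: rise',edges(g,(54,60,66),-15,-50,.03,True),'fall',edges(g,(54,60,66),-15,-50,.03,False),'brick end x77',edges(g,(75,77),-110,-160,.03,True),'jawfront x77',edges(g,(75,77),-120,-180,.03,False))
E
python3 ed.py; python3 k.py
```

```text
t0 jawback [-171.2, -197.9] padzone x60 rise [-171.7] fall [-163.5] near: rise [-25.6] fall [] brick end x77 [-149.5] jawfront x77 [-127.2, -173.3]
s1 jawback [-162.8, -190.1] padzone x60 rise [-142.8, -163.6] fall [-155.3, -167.2] near: rise [-23.8] fall [-32.1] brick end x77 [-142.2] jawfront x77 [-164.9]
s2 jawback [-162.5, -189.5] padzone x60 rise [-142.9, -163.2] fall [-154.7, -167.4] near: rise [-23.7] fall [-32.2] brick end x77 [-142.4] jawfront x77 [-164.7]
s3 jawback [-179.3] padzone x60 rise [-152.5] fall [-156.6] near: rise [-23.2] fall [-32.2] brick end x77 [-142.2] jawfront x77 [-153.3]
s4 jawback [-169.3] padzone x60 rise [-143.1, -170.1] fall [-146.2] near: rise [-23.6] fall [-25.9] brick end x77 [-137.1] jawfront x77 [-144.4]
s5 jawback [-165.3] padzone x60 rise [-139.8, -166.2] fall [-143.1] near: rise [] fall [] brick end x77 [-133.7] jawfront x77 [-141.0]
now jawback [-163.1] padzone x60 rise [-138.1, -163.9] fall [-141.0] near: rise [] fall [] brick end x77 [-132.7] jawfront x77 [-139.3]
hole [ 11.5 142.5   8. ]
screw [206.5  66.5   8.2] [ 0.5316 -0.1539]
adv mm 34.73473153274682
26.15 0.06643875847840405 1.9722709170673625
```

```bash
f(){ grep -E 'clock|width|gripper_force' | tr '\n' ' '; echo; }
sed -i "s/^im=get('top'); G=.*/fs=[get('top') for _ in range(5)]; im=fs[0]; G={'now':np.mean([cv2.cvtColor(i['frame'],cv2.COLOR_RGB2GRAY) for i in fs],0).astype(np.float32)}/; s/^for n in ('t0','s1'.*/for n in ('s4','s5','now'):/" ed.py
cat >> ed.py <<'E'
    for xs in ((42,44),(75,77)): print('   x',xs,'end',edges(g,xs,-110,-160,.03,True),'front',edges(g,xs,-120,-180,.03,False),'back',edges(g,xs,-152,-215,.033,True))
E
python3 -m creep '[[0.9,0,0.003,0,0],[0.9,0,0.003,0,0],[0.78,0,0.003,0,0],[0.78,0,0,0,0]]' 30 | f
python3 ed.py
python3 -m creep '[[0.74,0,-0.003,0,0],[0.74,0,-0.003,0,0],[0.74,0,-0.003,0,0]]' | f
python3 -m creep '[[0.71,0,-0.0026,0,0],[0.71,0,-0.0026,0,0]]' | f
python3 -m creep '[[0.69,0,-0.0017,0,0],[0.69,0,-0.0017,0,0]]' | f
python3 -m creep '[[0.67,0,-0.0017,0,0],[0.67,0,-0.0017,0,0]]' | f
python3 -m creep '[[0.65,0,-0.0017,0,0],[0.65,0,-0.0017,0,0]]' | f
python3 ed.py | tail -3
```

```text
clock: 26.55 width: 0.0667 gripper_force: 1.8 
s4 jawback [-169.3] padzone x60 rise [-143.1, -170.1] fall [-146.2] near: rise [-23.6] fall [-25.9] brick end x77 [-137.1] jawfront x77 [-144.4]
   x (42, 44) end [-139.9] front [-144.4] back [-171.8]
   x (75, 77) end [-137.1] front [-144.4] back [-166.9]
s5 jawback [-165.3] padzone x60 rise [-139.8, -166.2] fall [-143.1] near: rise [] fall [] brick end x77 [-133.7] jawfront x77 [-141.0]
   x (42, 44) end [-135.6] front [-141.0] back [-168.0]
   x (75, 77) end [-133.7] front [-141.0] back [-162.7]
now jawback [-163.1] padzone x60 rise [-138.2, -163.9] fall [-140.9] near: rise [] fall [] brick end x77 [-132.7] jawfront x77 [-139.3]
   x (42, 44) end [-135.5] front [-138.2] back [-166.3]
   x (75, 77) end [-132.7] front [-139.3] back [-160.9]
clock: 27.1 width: 0.0633 gripper_force: 1.8 
clock: 27.3 width: 0.0609 gripper_force: 2.2 
clock: 27.5 width: 0.059 gripper_force: 2.6 
clock: 27.7 width: 0.0572 gripper_force: 4.6 
clock: 27.9 width: 0.0556 gripper_force: 6.4 
now jawback [-163.0] padzone x60 rise [-138.5, -163.8] fall [-140.2] near: rise [] fall [] brick end x77 [-132.7] jawfront x77 [-139.1]
   x (42, 44) end [-135.7] front [-136.0] back [-165.4]
   x (75, 77) end [-132.7] front [-139.1] back [-160.4]
```

```bash
f(){ grep -E 'clock|width|gripper_force' | tr '\n' ' '; echo; }
python3 -m creep '[[0.63,0,-0.0017,0,0],[0.63,0,-0.0017,0,0]]' | f
python3 -m creep '[[0.61,0,-0.0017,0,0],[0.61,0,-0.0017,0,0]]' | f
python3 ed.py | tail -3
python3 -m creep '[[0.6,0,-0.0008,0,0],[0.6,0,-0.0008,0,0],[0.6,0,-0.0008,0,0]]' | f
python3 ed.py | tail -3
```

```text
clock: 28.35 width: 0.0542 gripper_force: 7.6 
clock: 28.55 width: 0.0523 gripper_force: 9.4 
now jawback [-161.5] padzone x60 rise [-162.2] fall [] near: rise [] fall [] brick end x77 [-132.7] jawfront x77 [-137.6]
   x (42, 44) end [-135.3] front [-136.4] back [-164.0]
   x (75, 77) end [-132.7] front [-137.6] back [-159.4]
clock: 29.1 width: 0.051 gripper_force: 10.7 
now jawback [-161.0] padzone x60 rise [-161.8] fall [] near: rise [] fall [] brick end x77 [-132.7, -159.3] jawfront x77 [-137.4]
   x (42, 44) end [-135.3] front [-136.2] back [-164.0]
   x (75, 77) end [-132.7, -159.3] front [-137.4] back [-158.6]
```

```bash
python3 -m creep '[[0.595,0,-0.0004,0,0],[0.595,0,-0.0004,0,0],[0.595,0,-0.0004,0,0],[0.595,0,-0.0004,0,0],[0.595,0,-0.0004,0,0],[0.595,0,-0.0004,0,0],[0.595,0,-0.0004,0,0],[0.595,0,-0.0004,0,0]]'
python3 ed.py | tail -3
python3 - <<'E'
from h import *
t=get('top');sc=get('scene')
for l in ('mug','glue_stick','eraser'):
    p=eyes.place_of('top',l); print(l,p and onz(t,p[0]['centre'],0)[:2])
print(topaxis(t,'brick',.03)); s=manip.get_state();print(s['clock'],s['width'],s['gripper_force'],s['contact_force'])
E
```

```text
clock: 30.15
position: [0.4457, -0.1455, 0.0306]
ee_rot: [0.0, 0.991, -0.131, -0.0]
contact_force: [-5.0, -4.0, 10.1]
width: 0.0509
gripper_force: 11.3
now jawback [-160.8] padzone x60 rise [-161.6] fall [] near: rise [] fall [] brick end x77 [-132.7, -159.5] jawfront x77 [-137.4]
   x (42, 44) end [-135.4] front [-136.2] back [-163.8]
   x (75, 77) end [-132.7, -159.5] front [-137.4] back [-158.8]
mug []
glue_stick [0.4519 0.0752]
eraser [0.4365 0.1423]
(0.81, array([ 0.5379, -0.2595]), (109.35649871826172, 47.01433563232422), np.float32(75.33449))
30.7 0.05106566634228098 11.25490138772875 [-5.0421 -3.891  11.3841]
```

```bash
python3 -c "
from rig import manip
print(manip.sign_off())"
```

```text
the job is handed in; nothing more can be done
None
```

The brick lies square between the pads and up against the near jaw, and I handed the job in at about 31 s with the trigger still squeezed; the sprung pad is pressed in about 4.3 mm going by the camera and 5.2 mm going by the grip force.

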